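Take the lid off the slope-top key box

TASK

Lift the loose sloping lid off the walnut key box by its brass bar, out from under the little letter shelf, and lay it flat, bar upwards, in the middle of the round cork mat so the keys can be got at. Set the lid down rather than dropping it, and leave the other things on the shelf where they are.

Things in the scene. Friction and masses are not known exactly. Their poses are not given: they have to be found in the camera images.
- box: walnut slope-top key box, fixed, 150 mm deep (x) x 180 wide (y); origin under its centre, z up. Front (own -x, 45 mm high) faces away from the robot, give or take 30 degrees. Its open rim rises at 35 degrees towards +x to 133 mm, then a 25 mm ledge. A back panel at x = 63 to 75 mm carries a letter shelf over the upper part of the lid: 255 to 265 mm high, x = -29 to 75 mm, full width
- box_seat (a point): middle of the box's sloping rim plane, 89 mm above the shelf (at x = -12.5 mm in the box's frame); axes as the box
- lid: loose walnut lid, 0.3 kg, at the start on the rim, tilted 35 degrees. Plate 150 (own x, up the slope) x 184 (y) x 10 mm, its top at z = 22 mm; a pale block 117 x 144 x 12 mm under it drops into the box's opening with 4 mm play, so it must come out square to the slope. Origin: centre of the underside of that block; own z square to the plate, out through the handle
- lid_grip (a point): centre of the lid's brass bar handle, 54 mm above the lid's origin along its own z; axes as the lid. The bar is 14 mm square and 110 mm long along the lid's own y, on two posts 80 mm apart, 25 mm of free height under the bar
- mat: round cork mat, 250 mm across, 4 mm thick, fixed flat on the shelf; origin at the centre of its underside
- doorstop: black rubber wedge doorstop, 120 x 42 x 32 mm high, loose bystander; origin under its middle
- padlock: nickel padlock lying flat, 95 x 58 x 22 mm high, loose bystander; origin on its underside
- dish: round pewter coin dish with a few coins, 124 mm across, 30 mm high, loose bystander; origin under its centre
- brush: shoe brush lying bristles down, 150 x 52 x 45 mm high, loose bystander; origin under its middle
- case: blue spectacle case, 160 x 62 x 48 mm high, loose bystander; origin under its middle
- bottle: white bottle with a blue cap, 58 mm across, 140 mm high, loose bystander; origin under its centre
- pot: terracotta pot with a small green plant, 100 mm across, about 140 mm high, loose bystander; origin under its centre
Mind the look-alikes: they are no part of the job. There is more than one size of the lid; the job needs the smaller.

How it is judged:
On the way:
1. the lid is held by the fingers, clear of the box by more than 50 mm (distance between lid and box_seat above 0.05 m and contact force between the fingers and lid above 0.5 N and contact force between lid and box below 0.05 N), for 0.2 s.
At the end, for the whole second after the job is handed in: The lid lies at rest and level (within 0.1 rad) on the cork mat, brass bar upwards, its underside less than 12 mm above the shelf and its centre within 35 mm of the mat's centre, released (horizontal distance between lid and mat below 0.035 m and angle between lid's own z axis and vertical below 0.1 rad and height (world z) of lid below 0.012 m and linear speed of lid below 0.02 m/s and angular speed of lid below 0.1 rad/s); the robot touches nothing.
It fails at once if the lid is let go more than 30 mm up, away from its seat on the box (dropped or knocked off) (distance between lid and box_seat above 0.035 m and height (world z) of lid above 0.034 m and contact force between the fingers and lid below 0.01 N).
It fails at once if one of the other things on the shelf is moved by more than 30 mm (distance of any of doorstop, padlock, dish, brush, case, bottle, pot from where it was at the start of the episode above 0.03 m).
It also fails if it takes over 45 s, if anything falls off the work surface, if the arm or the gripper's body presses on something with over 40 N, if the wrist force passes 120 N, or if a joint passes its speed limit or range.

ROBOT

A 7-joint arm with a two-finger parallel gripper is mounted at the origin on the work surface. World frame = base frame: x ahead of the robot, y to its left, z up, the work surface at z = 0. Lengths are in m, angles in rad, forces in N, time in s.
With the tool pointing down it reaches from about 0.4 to 0.925 m from the base axis. Payload 5.6 kg.
Tool frame: the origin (TCP) lies midway between the tips of the shut fingers; the grasp point (between the pads) lies 19 mm behind it; z points along the fingers, y is the line along which they close (so a half turn about z gives the same grasp; the last joint's range is limited). The gripper opens to 85 mm and grips with 20 to 120 N. Pads are 22 mm wide; open, the fingers measure 114 mm over their backs; the gripper's body (76 mm by 85 mm) begins 54 mm behind the grasp point. The pads swing forward as they close: fully open they stand 13 mm farther back than shut.
Start: joints at [1.175, 0.468, -0.012, 1.603, 0.006, 1.071, -0.056], TCP at [0.225, -0.61, 0.231] pointing down, gripper open.
Joint ranges: [-2.53, 2.53], [-0.31, 2.02], [-1.57, 1.55], [0.28, 2.44], [-1.29, 4.43], [0.15, 1.84], [-2.92, 2.92]. Speed limits (rad/s): [2.57, 2.57, 3.14, 3.14, 3.14, 3.14, 3.14].

INTERFACE

Orientations are given as [roll, pitch, yaw] about the fixed x, y, z axes, in that order (R = Rz(yaw) Ry(pitch) Rx(roll)).
In Python, from bench import env, cams, order gives the robot as it stands.
- The arm moves only by the tool step_arm, never from a script. Its arguments are lists of equal length, an entry for each row: "slide": the shift along the tool's x, y, z in cm, a list of three; "rot": the turn, a rotation vector about the tool's x, y, z in rad, a list of three. A call has 1 to 10 rows; each row shifts and turns the commanded pose from where the row before left it, along the tool's axes as they then stand; what a row does not reach is not made up. A row lasts 1/10 s, in which the tool goes at most 50 mm and 8.59 degrees, less where a joint would pass 70% of its speed; a pose out of reach is approached as far as the arm can. A call is refused whole if a number of a shift passes 5 or a number of a turn 0.15, either way. A call with a gripper value outside its range is refused whole. "claw" is the opening, from 0 (shut) to 1 (fully open), set as the call begins (left out, the last holds). The fingers move at their own pace and stop on an object; "force" is the grip in N (left out, the last holds). Time passes only in rows, so rows that do not move let the fingers close. It gives the time, the measured TCP pose, the force, the opening and the grip force at its end, in the units of the state.
- env.get_obs(): the state, without advancing time (a new reading comes with each control period).
- cams.capture(name): name is "scene" or "side" or "wrist"; returns a dict with "image" (480x640x3 uint8, red, green, blue), "intrinsics" (3x3 intrinsics, pixels), "k1" (the pictures are not rectified: a ray, as slopes to the right and down, at radius r is drawn at 1 + k1 r^2 times it, then the intrinsics apply), "eye" and "orientation" of the camera in the world. Camera axes: x right, y down, z forward; pixel columns grow to the right and rows downward; lengths in m; the calibration is good to about 2 mm. A picture is of the moment at which its call begins. There is no depth.
- order.sign_off(): hands the job in; it is judged then, once.
The state is a dict: "time_s": time; "qpos": joint angles; "qvel": joint speeds; "tau": joint torques, N m; "ee_pos": TCP position; "orientation": TCP orientation; "force": force on the tool from outside, world axes, zero at the start; "torque": the same for the moment, N m; "opening": finger opening in m; "finger_force": force on a finger pad.
Only numpy, scipy, OpenCV 4.12 (cv2) and the standard library are available. Lean on these libraries where they do the work, as an engineer would, in place of code of your own. Each camera call takes 0.05 s, during which the arm holds its last target. There are 200 camera calls.

## Working session

There is one attempt and no reset: what is moved stays moved. The work goes in short steps, Python scripts to look and compute and a tool call to move; the robot and the scene stay as the last step left them, time stands still between calls to the robot, and variables do not carry over. Pictures are saved under pics/ and viewed, at most 10 in all, crops included, and the job is handed in when it is done.

Besides the shell and the picture viewer there is one more tool, called after "Emit:" as name(argument=value, ...) on one line, values as JSON. step_arm: Moves the arm, as the interface text tells. Its arguments: {"type":"object","properties":{"slide":{"type":"array"},"rot":{"type":"array"},"claw":{"type":"number"},"force":{"type":"number"}},"required":["slide","rot"]}

```bash
mkdir -p pics; cat > h.py <<'E'
import numpy as np, cv2, json
from scipy.spatial.transform import Rotation as R
from bench import env,cams,order
def cap(n,f):
    c=cams.capture(n); cv2.imwrite(f'pics/{f}.png',c['image'][...,::-1])
    np.savez(f'pics/{f}.npz',**{k:np.array(v) for k,v in c.items()})
    return c
def rot(c):
    o=np.array(c['orientation'])
    return o if o.shape==(3,3) else R.from_euler('xyz',o).as_matrix() if o.size==3 else None
def rays(c,px):
    K=np.array(c['intrinsics']);k=float(c['k1'])
    p=np.array(px,float).reshape(-1,2); d=(p-[K[0,2],K[1,2]])/[K[0,0],K[1,1]]
    u=d.copy()
    for _ in range(20): u=d/(1+k*(u**2).sum(1,keepdims=True))
    v=np.c_[u,np.ones(len(u))]@rot(c).T
    return np.array(c['eye']),v/np.linalg.norm(v,axis=1,keepdims=True)
def onz(c,px,z):
    e,v=rays(c,px); return e+v*((z-e[2])/v[:,2:3])
def tri(c1,p1,c2,p2):
    A=[];b=[];e1,v1=rays(c1,p1);e2,v2=rays(c2,p2);out=[]
    for a,d in zip(v1,v2):
        P=np.eye(3)-np.outer(a,a);Q=np.eye(3)-np.outer(d,d)
        x=np.linalg.solve(P+Q,P@e1+Q@e2);out.append(np.r_[x,np.linalg.norm(P@(x-e1))+np.linalg.norm(Q@(x-e2))])
    return np.array(out)
def proj(c,X):
    K=np.array(c['intrinsics']);q=(np.array(X).reshape(-1,3)-c['eye'])@rot(c);u=q[:,:2]/q[:,2:]
    return u*(1+float(c['k1'])*(u**2).sum(1,keepdims=True))*[K[0,0],K[1,1]]+[K[0,2],K[1,2]]
def load(f): return dict(np.load(f'pics/{f}.npz'))
E
python3 - <<'E'
from h import *
for n in['scene','side','wrist']:
    c=cap(n,n+'0'); print(n,c['eye'],c['orientation'],c['k1'],np.array(c['intrinsics']).tolist())
o=env.get_obs();print({k:np.round(v,3).tolist() for k,v in o.items()})
E
```

```text
scene [1.31807658 0.33708843 0.96456079] [-2.31254274  0.01315855  1.94021804] -0.06148259946759337 [[517.539921865307, 0.0, 315.44080792815276], [0.0, 517.539921865307, 241.44349889653083], [0.0, 0.0, 1.0]]
side [0.15656643 1.00637977 0.72398314] [-2.11245283 -0.00477084 -2.8129787 ] -0.03829281701977016 [[497.1763491217661, 0.0, 317.1163882828509], [0.0, 497.1763491217661, 245.89293655102688], [0.0, 0.0, 1.0]]
wrist [ 0.28683143 -0.58761333  0.37367273] [ 2.87695482e+00  1.03676181e-03 -1.21832190e+00] -0.0532862121706179 [[368.6664446575055, 0.0, 318.37782836632243], [0.0, 368.6664446575055, 234.72675585733398], [0.0, 0.0, 1.0]]
{'time_s': 0.15, 'qpos': [1.175, 0.468, -0.012, 1.603, 0.006, 1.071, -0.056], 'qvel': [0.001, -0.002, -0.001, -0.002, 0.0, 0.001, -0.0], 'tau': [0.0, -53.279, 0.022, -25.155, 0.012, 0.006, 0.0], 'ee_pos': [0.224, -0.61, 0.231], 'orientation': [-3.14, 0.0, 0.353], 'force': [0.282, -0.214, 0.314], 'torque': [-0.037, 0.018, -0.021], 'finger_force': 0.0, 'opening': 0.086}
```

View pics/scene0.png

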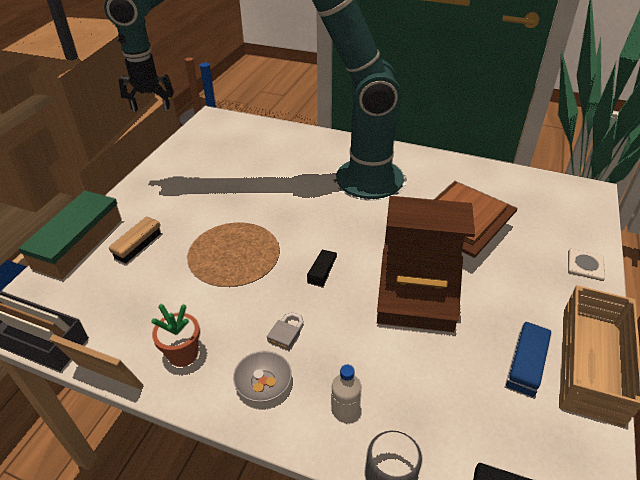

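View pics/side0.png

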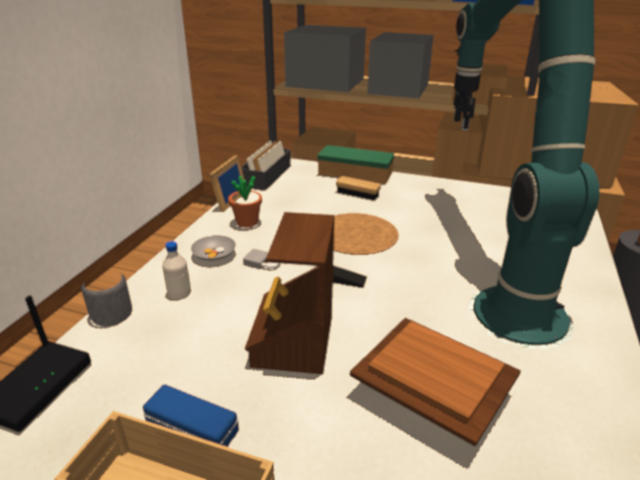

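The scene view shows the box at about (425,265) with the brass bar at (422,282) and the shelf top at (430,215). The cork mat is at (234,253). There are two lid candidates. One lies on the box with the brass bar (scene (422,282), side (285,305)). The other is a bigger plate lying block-up by the robot base (scene (475,215), side (440,375)). The lid seated on the box with the bar fits the description. I'll check it in an enlarged crop.

```bash
python3 - <<'E'
from h import *
a=cv2.imread('pics/scene0.png')[180:340,360:530];b=cv2.imread('pics/side0.png')[200:380,235:345]
a=cv2.resize(a,None,fx=2.7,fy=2.7,interpolation=cv2.INTER_CUBIC);b=cv2.resize(b,None,fx=3,fy=3,interpolation=cv2.INTER_CUBIC)
m=np.zeros((600,800,3),np.uint8);m[:a.shape[0],:a.shape[1]]=a;m[:b.shape[0],465:465+b.shape[1]]=b
cv2.imwrite('pics/crop.png',m)
for n in['scene0','side0']:
    c=load(n);im=c['image'];h=cv2.cvtColor(im,cv2.COLOR_RGB2HSV)
    for nm,lo,hi in[('cork',(8,70,110),(20,200,230)),('brass',(18,150,110),(30,255,255))]:
        k=cv2.inRange(h,lo,hi);k=cv2.morphologyEx(k,cv2.MORPH_OPEN,np.ones((2,2)))
        q,l,s,ce=cv2.connectedComponentsWithStats(k)
        for i in range(1,q):
            if s[i,4]<50 or s[i,0]>500 or s[i,1]<180: continue
            cn=cv2.findContours((l==i).astype(np.uint8),0,1)[0][0]
            el=cv2.minAreaRect(cn)
            print(n,nm,s[i],ce[i].round(1),np.round(cv2.boxPoints(el),1).tolist())
            if nm=='cork' and s[i,4]>2500:
                P=onz(c,cn[:,0].astype(float),.004)[:,:2]
                print('  circle',cv2.minEnclosingCircle(P.astype(np.float32)), P.mean(0))
E
```

```text
scene0 cork [ 441  183   67   58 1376] [477.  206.1] [[435.5, 204.5], [471.5, 168.5], [509.0, 206.0], [473.0, 242.0]]
scene0 cork [110 218  50  37 684] [134.  235.8] [[108.9000015258789, 247.60000610351562], [151.0, 212.5], [160.10000610351562, 223.3000030517578], [117.9000015258789, 258.3999938964844]]
scene0 cork [ 188  223   92   65 4620] [233.6 254.8] [[183.39999389648438, 229.8000030517578], [275.29998779296875, 217.60000610351562], [283.6000061035156, 279.70001220703125], [191.6999969482422, 292.0]]
  circle ((0.46414583921432495, -0.2430073320865631), 0.1251487135887146) [ 0.46747623 -0.24196534]
scene0 cork [ 13 255  10   9  52] [ 18.5 259.5] [[12.5, 261.3999938964844], [21.200000762939453, 254.0], [24.700000762939453, 258.1000061035156], [16.0, 265.5]]
scene0 cork [398 277  50  11 288] [422.5 281.9] [[397.5, 282.0], [398.1000061035156, 276.3999938964844], [447.6000061035156, 281.70001220703125], [447.0, 287.3999938964844]]
scene0 cork [  0 304  55  21 147] [ 27.1 314.3] [[-0.5, 305.29998779296875], [0.4000000059604645, 302.8999938964844], [54.29999923706055, 323.100006103515
[... 3619 characters left out ...]
side0 cork [  55  414  220   66 3595] [179.9 450. ] [[55.0, 414.0], [274.0, 414.0], [274.0, 479.0], [55.0, 479.0]]
  circle ((0.5417879819869995, 0.6212731599807739), 0.1743430197238922) [0.55025211 0.58590805]
side0 cork [ 86 444  31  36 135] [101.4 462.2] [[85.80000305175781, 478.8999938964844], [114.80000305175781, 443.0], [117.30000305175781, 445.0], [88.30000305175781, 480.79998779296875]]
side0 cork [  99  449  109   31 1010] [150.2 467.5] [[99.0, 449.0], [207.0, 449.0], [207.0, 479.0], [99.0, 479.0]]
side0 brass [265 279  15  41 219] [271.9 300. ] [[264.6000061035156, 318.70001220703125], [265.70001220703125, 278.70001220703125], [279.1000061035156, 279.0], [278.0, 319.1000061035156]]
```

View pics/crop.png

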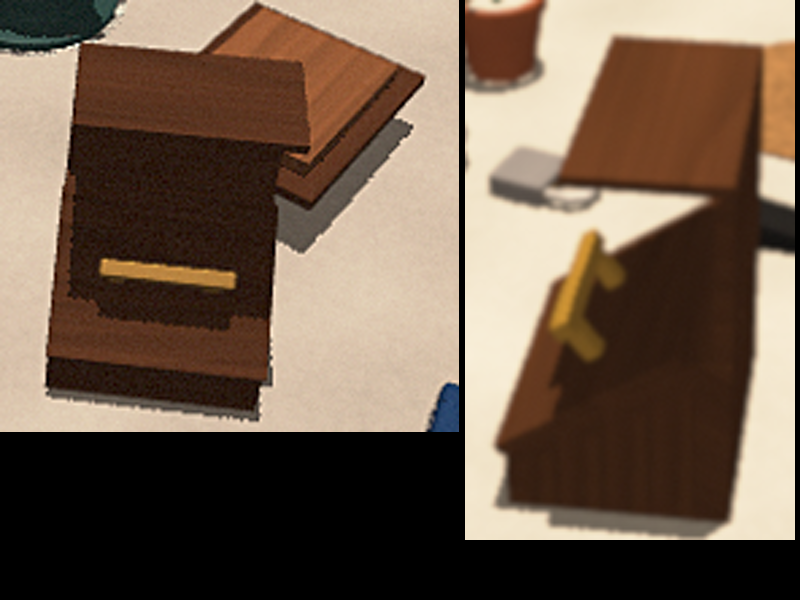

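The crop confirms it. The lid on the box carries the brass bar at scene (422,282), and the lid lying block-up by the base is the larger look-alike. Next I'll work out the box pose from the shelf corners and the bar.

```bash
python3 - <<'E'
from h import *
S=load('scene0');D=load('side0')
s=lambda p:np.array(p)/2.7+[360,180]
d=lambda p:(np.array(p)-[465,0])/3+[235,200]
sc=s([(80,44),(304,62),(310,140),(71,122)]);sd=d([(762,46),(735,190),(560,183),(613,37)])
A=onz(S,sc,.265);B=onz(D,sd,.265)
print(A.round(4),'\n',B.round(4));print(tri(S,sc,D,sd).round(4))
# box: y+ of box opposite world y (yaw ~pi)
L=np.array([[.075,.09],[.075,-.09],[-.029,-.09],[-.029,.09]])
def fit(Q):
    a,b=L-L.mean(0),Q-Q.mean(0);th=np.arctan2((a[:,0]*b[:,1]-a[:,1]*b[:,0]).sum(),(a*b).sum())
    r=np.array([[np.cos(th),-np.sin(th)],[np.sin(th),np.cos(th)]]);t=Q.mean(0)-r@L.mean(0)
    return th,t,np.abs(L@r.T+t-Q).max()
for Q in(A[:,:2],B[:,:2],(A+B)[:,:2]/2):
    th,t,e=fit(Q);print('yaw',th,'t',t,'err',e)
X0=lambda x,y,z:np.r_[t+np.array([[np.cos(th),-np.sin(th)],[np.sin(th),np.cos(th)]])@[x,y],z]
print('pred grip',X0(-.0366,0,.1234))
# bar top ends: scene ends mid (398,279.3),(447.3,284.5); side crop ends
bs=s([(101,267),(236,280)]);bd=d([(594,236),(564,318)])
print(tri(S,bs,D,bd).round(4))
for y in(.055,-.055):print(proj(S,X0(-.0366,y,.1234)).round(1),proj(D,X0(-.0366,y,.1234)).round(1))
print(bs.round(1),bd.round(1))
o=env.get_obs();print(o['time_s'])
E
```

```text
[[0.4147 0.1532 0.265 ]
 [0.3747 0.329  0.265 ]
 [0.4692 0.3476 0.265 ]
 [0.512  0.1723 0.265 ]] 
 [[0.4071 0.1606 0.265 ]
 [0.3696 0.3334 0.265 ]
 [0.4657 0.3593 0.265 ]
 [0.5054 0.1813 0.265 ]]
[[4.094e-01 1.522e-01 2.607e-01 4.000e-04]
 [3.709e-01 3.290e-01 2.621e-01 2.000e-04]
 [4.680e-01 3.495e-01 2.611e-01 5.900e-03]
 [5.086e-01 1.721e-01 2.609e-01 2.100e-03]]
yaw -2.918812934149916 t [0.46506969 0.25560266] err 0.004294367758827078
yaw -2.920629157658554 t [0.45939706 0.26367743] err 0.003121033995860334
yaw -2.9197222368525027 t [0.46223339 0.25964002] err 0.0032756596112999414
pred grip [0.49793624 0.26769401 0.1234    ]
[[0.5132 0.2101 0.1192 0.0009]
 [0.4923 0.3158 0.1262 0.0076]]
[[399.6 276.9]] [[278.4 278.5]]
[[449.4 281.7]] [[268.6 310.9]]
[[397.4 278.9]
 [447.4 283.7]] [[278.  278.7]
 [268.  306. ]]
0.15
```

Emit:
step_arm(slide=[[0, 0, -2], [0, 0, -2], [0, 0, -2], [0, 0, -2], [0, 0, -2], [0, 0, -2], [0, 0, -2], [0, 0, -2], [0, 0, -2], [0, 0, -2]], rot=[[0, 0, -0.144], [0, 0, -0.144], [0, 0, -0.144], [0, 0, -0.144], [0, 0, -0.144], [0, 0, -0.144], [0, 0, -0.144], [0, 0, -0.144], [0, 0, -0.144], [0, 0, -0.144]], claw=1)

```text
time_s: 1.15
ee_pos: [0.2244, -0.6098, 0.4317]
orientation: [-3.141, -0.001, 1.799]
force: [0.1, -0.7, -0.5]
opening: 0.0854
finger_force: 0.0
```

Emit:
step_arm(slide=[[3.1, 2.5, 0], [3.1, 2.5, 0], [3.1, 2.5, 0], [3.1, 2.5, 0], [3.1, 2.5, 0], [3.1, 2.5, 0], [3.1, 2.5, 0], [3.1, 2.5, 0], [3.1, 2.5, 0], [3.1, 2.5, 0]], rot=[[0, 0, 0], [0, 0, 0], [0, 0, 0], [0, 0, 0], [0, 0, 0], [0, 0, 0], [0, 0, 0], [0, 0, 0], [0, 0, 0], [0, 0, 0]])

```text
time_s: 2.15
ee_pos: [0.4005, -0.2509, 0.4312]
orientation: [-3.141, 0.0, 1.793]
force: [-0.0, -0.4, 0.5]
opening: 0.0854
finger_force: 0.0
```

Emit:
step_arm(slide=[[3.1, 2.6, 0], [3.1, 2.6, 0], [3.1, 2.6, 0], [3.1, 2.6, 0], [3.1, 2.6, 0], [3.1, 2.6, 0], [3.1, 2.6, 0], [3.1, 2.6, 0], [3.1, 2.6, 0], [3.1, 2.6, 0]], rot=[[0, 0, 0], [0, 0, 0], [0, 0, 0], [0, 0, 0], [0, 0, 0], [0, 0, 0], [0, 0, 0], [0, 0, 0], [0, 0, 0], [0, 0, 0]])

```text
time_s: 3.15
ee_pos: [0.5861, 0.1082, 0.4309]
orientation: [-3.141, 0.0, 1.792]
force: [0.7, 0.2, 0.3]
opening: 0.085
finger_force: 0.0
```

Emit:
step_arm(slide=[[3.2, 2.6, 0], [3.2, 2.6, 0], [3.2, 2.6, 0], [3.2, 2.6, 0], [3.2, 2.6, 0], [0, 0, 0], [0, 0, 0]], rot=[[0, 0, 0], [0, 0, 0], [0, 0, 0], [0, 0, 0], [0, 0, 0], [0, 0, 0], [0, 0, 0]])

```text
time_s: 3.85
ee_pos: [0.6768, 0.293, 0.4297]
orientation: [-3.139, 0.0, 1.795]
force: [-0.1, -0.7, 0.7]
opening: 0.0855
finger_force: 0.0
```

Emit:
step_arm(slide=[[0, 0, 0], [0, 0, 0], [0, 0, 0], [0, 0, 0], [0, 0, 0], [0, 0, 0]], rot=[[0.102, 0, 0], [0.102, 0, 0], [0.102, 0, 0], [0.102, 0, 0], [0.102, 0, 0], [0.101, 0, 0]])

```text
time_s: 4.45
ee_pos: [0.6683, 0.2651, 0.4202]
orientation: [-2.892, 0.017, 1.75]
force: [2.5, -3.1, -2.2]
opening: 0.0856
finger_force: 0.0
```

```bash
python3 - <<'E'
from h import *
c=cap('wrist','w1');o=env.get_obs();print(o['ee_pos'],o['orientation'],np.round(o['qpos'],2),c['eye'],proj(c,[[.5,.264,.123]]))
E
```

```text
[0.66300343 0.27549058 0.42298045] [-2.8899986  -0.0072892   1.76977903] [-0.38  0.67 -0.08  0.88 -0.02  1.84 -0.25] [0.69132123 0.3379258  0.55790008] [[249.12347803 160.8127942 ]]
```

View pics/w1.png

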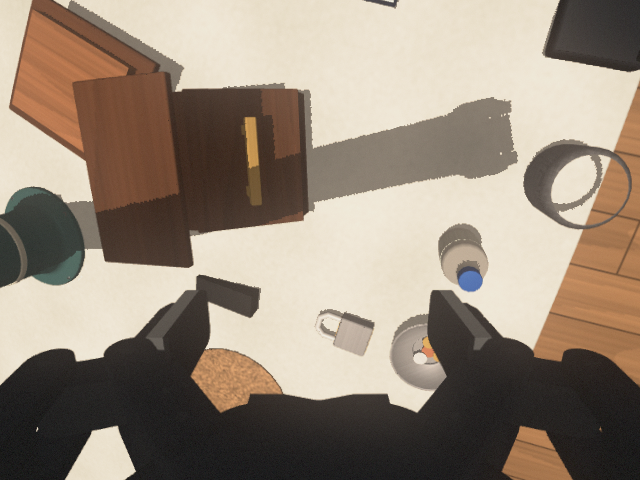

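The wrist view shows the bar at about (253,161), within 6 mm of the prediction. Joint 6 is at its limit (1.84), so the tilt fell short. Moving lower should allow the full tilt.

```bash
cat >> h.py <<'E'
TH=-2.92
bx=np.array([np.cos(TH),np.sin(TH),0]);by=np.array([-np.sin(TH),np.cos(TH),0]);ez=np.array([0,0,1.])
a=np.radians(35)
n=-np.sin(a)*bx+np.cos(a)*ez; up=np.cos(a)*bx+np.sin(a)*ez
def tilt(t,th=TH): # tool frame tilted t inward, yaw fixed to box
    b=np.array([np.cos(th),np.sin(th),0]);y=np.array([-np.sin(th),np.cos(th),0])
    z=np.sin(t)*b-np.cos(t)*ez; yy=-(np.cos(t)*b+np.sin(t)*ez)
    return np.c_[np.cross(yy,z),yy,z]
def go(p,Rm):
    o=env.get_obs();C=R.from_euler('xyz',o['orientation']).as_matrix()
    print('slide cm',(C.T@(np.array(p)-o['ee_pos'])*100).round(2),'rot',R.from_matrix(C.T@Rm).as_rotvec().round(3),'q',np.round(o['qpos'],2),'p',np.round(o['ee_pos'],4))
def brass(c,z,N=0):
    h=cv2.cvtColor(c['image'],cv2.COLOR_RGB2HSV);k=cv2.inRange(h,(16,120,90),(32,255,255))
    q,l,s,ce=cv2.connectedComponentsWithStats(k);i=1+np.argmax(s[1:,4])
    r=cv2.minAreaRect(cv2.findContours((l==i).astype(np.uint8),0,1)[0][0])
    bp=cv2.boxPoints(r);print('brass',s[i],r);return onz(c,[r[0]],z)[0],onz(c,bp,z)
E
python3 - <<'E'
from h import *
c=load('w1');print(brass(c,.129))
o=env.get_obs();C=R.from_euler('xyz',o['orientation']).as_matrix()
go([.62,.285,.28],C); go([.62,.285,.28],tilt(a))
E
```

```text
brass [ 241  117   21   88 1113] ((250.9381103515625, 160.57080078125), (87.87159729003906, 15.36589241027832), 86.18592071533203)
(array([0.50501157, 0.26578154, 0.129     ]), array([[0.48480888, 0.31495862, 0.129     ],
       [0.50453675, 0.31936279, 0.129     ],
       [0.52600912, 0.21438484, 0.129     ],
       [0.50535425, 0.208342  , 0.129     ]]))
slide cm [ 1.68 -0.34 14.86] rot [0. 0. 0.] q [-0.38  0.67 -0.08  0.88 -0.02  1.84 -0.25] p [0.663  0.2755 0.423 ]
slide cm [ 1.68 -0.34 14.86] rot [ 0.359 -0.016 -0.018] q [-0.38  0.67 -0.08  0.88 -0.02  1.84 -0.25] p [0.663  0.2755 0.423 ]
```

Emit:
step_arm(slide=[[0.3, 0, 2.5], [0.3, 0, 2.5], [0.3, 0, 2.5], [0.3, 0, 2.5], [0.3, 0, 2.5], [0.2, 0, 2.4], [0, 0, 0], [0, 0, 0], [0, 0, 0], [0, 0, 0]], rot=[[0, 0, 0], [0, 0, 0], [0, 0, 0], [0, 0, 0], [0, 0, 0], [0.09, 0, 0], [0.09, 0, 0], [0.09, 0, 0], [0.09, 0, 0], [0, 0, 0]])

```text
time_s: 5.5
ee_pos: [0.6215, 0.2929, 0.2945]
orientation: [-2.633, -0.054, 1.772]
force: [-0.5, 1.3, 1.8]
opening: 0.0854
finger_force: 0.0
```

```bash
python3 - <<'E'
from h import *
c=cap('wrist','w2');print(brass(c,.129))
G=np.array([.504,.265,.123]);print(proj(c,[G,G+.007*n]))
go(G+n*.10-n*.019,tilt(a))
E
```

```text
brass [ 289  162   16  112 1641] ((296.5, 217.5), (111.0, 15.0), 90.0)
(array([0.50804314, 0.26756275, 0.129     ]), array([[0.48867172, 0.31658683, 0.129     ],
       [0.50470204, 0.3204052 , 0.129     ],
       [0.52810077, 0.21665008, 0.129     ],
       [0.51161493, 0.20997991, 0.129     ]]))
[[295.9058685  217.89781871]
 [296.22123757 219.08011056]]
slide cm [-0.75 -1.39 12.75] rot [ 0.103 -0.054  0.01 ] q [-0.27  0.82 -0.33  0.98  0.03  1.84 -0.34] p [0.6216 0.2922 0.2942]
```

Emit:
step_arm(slide=[[-0.1, -0.3, 2.2], [-0.1, -0.3, 2.2], [-0.1, -0.3, 2.2], [-0.1, -0.2, 2], [0, 0, 0], [0, 0, 0]], rot=[[0, 0, 0], [0, 0, 0], [0.05, -0.027, 0], [0.05, -0.027, 0.01], [0, 0, 0], [0, 0, 0]])

```text
time_s: 6.15
ee_pos: [0.5698, 0.2819, 0.2221]
orientation: [-2.53, 0.006, 1.795]
force: [0.2, -0.3, 0.3]
opening: 0.0855
finger_force: 0.0
```

```bash
python3 - <<'E'
from h import *
c=cap('wrist','w3');print(brass(c,.129))
G=np.array([.504,.266,.123]);print(proj(c,[G,G+.007*n]))
go(G+n*.10-n*.019,tilt(a))
E
```

```text
brass [ 312  154   21  147 2820] ((322.0, 227.0), (146.0, 20.0), 90.0)
(array([0.50866984, 0.26915609, 0.129     ]), array([[0.48930229, 0.31691298, 0.129     ],
       [0.50525603, 0.32100973, 0.129     ],
       [0.52944043, 0.2179879 , 0.129     ],
       [0.51263561, 0.20906939, 0.129     ]]))
[[320.73924438 227.04144604]
 [320.7912214  229.45594287]]
slide cm [-0.06  0.14  4.01] rot [ 0.002  0.006 -0.002] q [-0.28  0.84 -0.32  1.15  0.04  1.77 -0.36] p [0.5704 0.2818 0.223 ]
```

Emit:
step_arm(slide=[[0, 0.1, 2], [0, 0.1, 2], [0, 0, 2], [0, 0, 2], [0, 0, 2], [0, 0, 0]], rot=[[0, 0, 0], [0, 0, 0], [0, 0, 0], [0, 0, 0], [0, 0, 0], [0, 0, 0]])

```text
time_s: 6.8
ee_pos: [0.5148, 0.2679, 0.1392]
orientation: [-2.529, 0.006, 1.794]
force: [-1.1, -0.6, -0.8]
opening: 0.0859
finger_force: 0.0
```

```bash
python3 - <<'E'
from h import *
c=cap('wrist','w4');print(brass(c,.129))
G=np.array([.505,.2675,.123]);print(proj(c,[G,G+.007*n]))
go(G-n*.019,tilt(a));print(env.get_obs()['force'])
E
```

```text
brass [ 305  163   34  222 6628] ((319.60650634765625, 273.4635925292969), (32.8400764465332, 221.40135192871094), 1.1017061471939087)
(array([0.50717455, 0.27129922, 0.129     ]), array([[0.50965467, 0.20621239, 0.129     ],
       [0.48930197, 0.31740621, 0.129     ],
       [0.50529874, 0.3214608 , 0.129     ],
       [0.52743333, 0.21897389, 0.129     ]]))
[[321.76797092 274.70077396]
 [321.88103825 280.45694744]]
slide cm [0.17 0.08 3.95] rot [ 0.001  0.005 -0.002] q [-0.27  0.83 -0.33  1.38  0.05  1.55 -0.36] p [0.5161 0.2685 0.1403]
[ 0.43512916  0.67090853 -0.07508063]
```

View pics/w4.png

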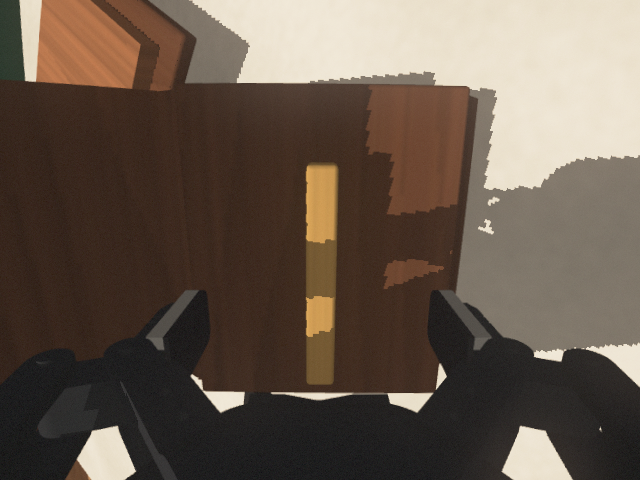

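The picture shows the bar at col 320, rows 163–385, centred between the fingers (208 and 430). Now I'll advance and close.

Emit:
step_arm(slide=[[0, 0, 1.3], [0, 0, 1.3], [0, 0, 1.3], [0, 0, 0], [0, 0, 0]], rot=[[0, 0, 0], [0, 0, 0], [0, 0, 0], [0, 0, 0], [0, 0, 0]])

```text
time_s: 7.35
ee_pos: [0.4938, 0.2634, 0.1077]
orientation: [-2.531, 0.006, 1.794]
force: [-0.1, 0.3, -0.2]
opening: 0.0855
finger_force: 0.0
```

Emit:
step_arm(slide=[[0, 0, 0], [0, 0, 0], [0, 0, 0], [0, 0, 0], [0, 0, 0], [0, 0, 0], [0, 0, 0], [0, 0, 0]], rot=[[0, 0, 0], [0, 0, 0], [0, 0, 0], [0, 0, 0], [0, 0, 0], [0, 0, 0], [0, 0, 0], [0, 0, 0]], claw=0, force=60)

```text
time_s: 8.15
ee_pos: [0.4944, 0.2635, 0.108]
orientation: [-2.533, 0.006, 1.793]
force: [1.6, 1.3, 1.5]
opening: 0.0134
finger_force: 59.7
```

Emit:
step_arm(slide=[[0, 0, -0.4], [0, 0, -0.4], [0, 0, -0.4], [0, 0, -0.4], [0, 0, -0.4], [0, 0, -0.5], [0, 0, -0.5], [0, 0, 0]], rot=[[0, 0, 0], [0, 0, 0], [0, 0, 0], [0, 0, 0], [0, 0, 0], [0, 0, 0], [0, 0, 0], [0, 0, 0]], force=90)

```text
time_s: 8.95
ee_pos: [0.5115, 0.2676, 0.1332]
orientation: [-2.533, 0.005, 1.793]
force: [-0.1, 0.0, -3.4]
opening: 0.0117
finger_force: 87.8
```

```bash
python3 - <<'E'
from h import *
c=cap('wrist','w5');d=cap('side','s5')
cv2.imwrite('pics/m5.png',np.hstack([c['image'][100:400,140:540,::-1],cv2.resize(d['image'][180:380,220:420,::-1],(300,300))]))
print(np.round(env.get_obs()['qpos'],2))
E
```

```text
[-0.26  0.83 -0.33  1.4   0.05  1.53 -0.36]
```

View pics/m5.png

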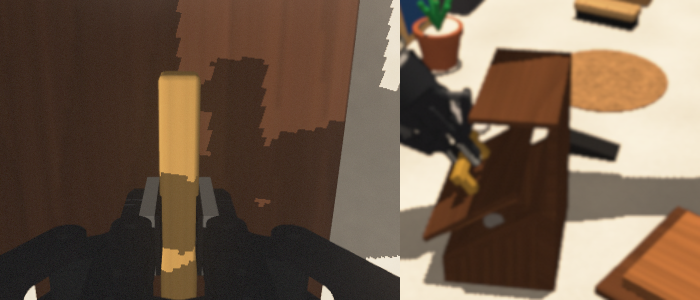

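Lid is out of the opening (load 3.4 N). Next I lift it further, move it outward, then level it.

Emit:
step_arm(slide=[[0, 0, -1], [0, 0, -1], [0, 0, -1], [0, 0, -1], [0, 1.2, -0.8], [0, 1.2, -0.8], [0, 1.2, -0.8], [0, 1.2, -0.8], [0, 0, 0]], rot=[[0, 0, 0], [0, 0, 0], [0, 0, 0], [0, 0, 0], [0, 0, 0], [0, 0, 0], [0, 0, 0], [0, 0, 0], [0, 0, 0]])

```text
time_s: 9.95
ee_pos: [0.5908, 0.2855, 0.1638]
orientation: [-2.533, 0.006, 1.793]
force: [-0.9, 0.6, -2.8]
opening: 0.0122
finger_force: 88.2
```

```bash
python3 - <<'E'
from h import *
o=env.get_obs();print(np.round(o['qpos'],2),o['ee_pos'],o['orientation'],o['force'])
S=load('scene0');print('bottle,dish,padlock,doorstop,pot',onz(S,[(346,405),(263,385),(284,333),(322,272),(183,350)],.02).round(3)[:,:2].tolist())
go(o['ee_pos'],tilt(0))
E
```

```text
[-0.29  0.93 -0.31  1.11  0.06  1.71 -0.34] [0.59076567 0.28547783 0.16381153] [-2.5331024   0.00575535  1.79267472] [-0.92029658  0.64418788 -2.84540655]
bottle,dish,padlock,doorstop,pot [[0.795, 0.187], [0.813, 0.011], [0.673, -0.003], [0.462, 0.01], [0.796, -0.194]]
slide cm [0. 0. 0.] rot [-0.608  0.006 -0.001] q [-0.29  0.93 -0.31  1.11  0.06  1.71 -0.34] p [0.5908 0.2855 0.1638]
```

Emit:
step_arm(slide=[[0, 0, -1], [0, 0, -1], [0, 0, -1], [0, 0, -1], [0, 0, -1], [0, 0, -1], [0, 0, -2], [0, 0, -2], [0, 0, -2], [0, 0, -2]], rot=[[-0.101, 0, 0], [-0.101, 0, 0], [-0.101, 0, 0], [-0.101, 0, 0], [-0.101, 0, 0], [-0.101, 0, 0], [0, 0, 0], [0, 0, 0], [0, 0, 0], [0, 0, 0]])

```text
time_s: 10.95
ee_pos: [0.608, 0.2905, 0.3005]
orientation: [-3.136, 0.006, 1.794]
force: [0.7, 0.3, -3.0]
opening: 0.0119
finger_force: 88.6
```

```bash
python3 - <<'E'
from h import *
o=env.get_obs();print(np.round(o['qpos'],2),o['force'],o['opening'])
d=cap('side','s6');cv2.imwrite('pics/s6c.png',d['image'][100:380,100:420,::-1])
for z in (.30,.20):go([.464,-.243,z],tilt(0))
E
```

```text
[-0.27  0.49 -0.33  1.44  0.16  1.25 -0.39] [ 0.69901211  0.28776367 -2.96213498] 0.011941786982166122
slide cm [-48.9  -26.02   0.68] rot [0.    0.004 0.002] q [-0.27  0.48 -0.33  1.43  0.16  1.25 -0.39] p [0.6095 0.2915 0.3047]
slide cm [-48.86 -26.02  10.68] rot [0.    0.004 0.002] q [-0.27  0.48 -0.33  1.43  0.16  1.25 -0.39] p [0.6095 0.2915 0.3047]
```

View pics/s6c.png

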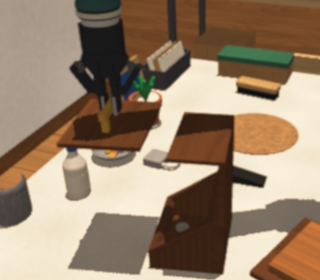

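The lid is held level, clear of the box and shelf (crop about (115,125)). Next I carry it to the mat.

Emit:
step_arm(slide=[[-3, 0, 0], [-4, 0, 0], [-4, 0, 0], [-4, 0, 0], [-4, 0, 0], [-4, 0, 0], [-3, -2.6, 0], [-3, -3.2, 0], [-3, -3.2, 0], [-3, -3.2, 0]], rot=[[0, 0, 0], [0, 0, 0], [0, 0, 0], [0, 0, 0], [0, 0, 0], [0, 0, 0], [0, 0, 0], [0, 0, 0], [0, 0, 0], [0, 0, 0]])

```text
time_s: 12.0
ee_pos: [0.5656, -0.0784, 0.3013]
orientation: [-3.136, 0.005, 1.794]
force: [0.8, -0.6, -2.5]
opening: 0.012
finger_force: 88.8
```

Emit:
step_arm(slide=[[-3, -3.2, 1], [-3, -3.2, 1], [-3, -3.2, 1], [-3, -3.2, 1], [-1.8, -1, 1], [0, 0, 0], [0, 0, 0]], rot=[[0, 0, 0], [0, 0, 0], [0, 0, 0], [0, 0, 0], [0, 0, 0], [0, 0, 0], [0, 0, 0]])

```text
time_s: 12.7
ee_pos: [0.463, -0.2423, 0.2529]
orientation: [-3.137, 0.004, 1.793]
force: [0.9, -0.3, -2.9]
opening: 0.0121
finger_force: 88.9
```

```bash
python3 - <<'E'
from h import *
o=env.get_obs();print(o['orientation'],o['force'],o['opening'])
go([.464,-.243,.06],tilt(0))
c=cap('wrist','w7');print(brass(c,o['ee_pos'][2]+.026))
c=cap('scene','c7');print(brass(c,o['ee_pos'][2]+.026)[0])
E
```

```text
[-3.13709367  0.00414197  1.79289842] [ 0.8625673  -0.26427821 -2.89371461] 0.012124980936345143
slide cm [-1.000e-02  1.600e-01  1.929e+01] rot [-0.004  0.004  0.001] q [ 0.54  0.24 -0.15  1.88  0.05  1.03  0.6 ] p [ 0.463  -0.2423  0.2529]
brass [ 298  172   42  229 8405] ((318.5, 286.0), (228.0, 41.0), 90.0)
(array([ 0.46005965, -0.22724114,  0.27892258]), array([[ 0.4452432 , -0.19090753,  0.27892258],
       [ 0.4578351 , -0.1880612 ,  0.27892258],
       [ 0.47799522, -0.2713211 ,  0.27892258],
       [ 0.46279847, -0.27481227,  0.27892258]]))
brass [503  13  35  15 199] ((520.0, 20.0), (14.0, 34.0), 90.0)
[-0.80052184  0.33616908  0.27892258]
```

Emit:
step_arm(slide=[[0, 0, 2.5], [0, 0, 3], [0, 0, 3], [0, 0, 3], [0, 0, 3], [0, 0, 2.5], [0, 0, 1.5], [0, 0, 0.8], [0, 0, 0], [0, 0, 0]], rot=[[-0.004, 0.004, 0], [0, 0, 0], [0, 0, 0], [0, 0, 0], [0, 0, 0], [0, 0, 0], [0, 0, 0], [0, 0, 0], [0, 0, 0], [0, 0, 0]])

```text
time_s: 13.8
ee_pos: [0.4648, -0.2431, 0.061]
orientation: [3.14, 0.002, 1.795]
force: [-0.1, -0.1, -3.6]
opening: 0.0122
finger_force: 88.8
```

Emit:
step_arm(slide=[[0, 0, 0.2], [0, 0, 0.2], [0, 0, 0.2], [0, 0, 0.2], [0, 0, 0.2], [0, 0, 0.2], [0, 0, 0]], rot=[[0, 0, 0], [0, 0, 0], [0, 0, 0], [0, 0, 0], [0, 0, 0], [0, 0, 0], [0, 0, 0]])

```text
time_s: 14.5
ee_pos: [0.4636, -0.2433, 0.0478]
orientation: [-3.141, 0.001, 1.794]
force: [0.0, 0.2, -3.3]
opening: 0.0121
finger_force: 88.8
```

Emit:
step_arm(slide=[[0, 0, 0.15], [0, 0, 0.15], [0, 0, 0.15], [0, 0, 0.15], [0, 0, 0], [0, 0, 0]], rot=[[0, 0, 0], [0, 0, 0], [0, 0, 0], [0, 0, 0], [0, 0, 0], [0, 0, 0]])

```text
time_s: 15.1
ee_pos: [0.4638, -0.2432, 0.0424]
orientation: [3.141, 0.002, 1.794]
force: [-0.8, 1.7, 0.8]
opening: 0.0125
finger_force: 89.5
```

Emit:
step_arm(slide=[[0, 0, 0.1], [0, 0, 0.1], [0, 0, 0], [0, 0, 0]], rot=[[0, 0, 0], [0, 0, 0], [0, 0, 0], [0, 0, 0]])

```text
time_s: 15.5
ee_pos: [0.4639, -0.2432, 0.0422]
orientation: [3.142, 0.002, 1.794]
force: [-7.3, 4.6, 19.3]
opening: 0.0122
finger_force: 92.1
```

The lid is on the mat. I'll ease off, open, and retract straight up.

Emit:
step_arm(slide=[[0, 0, -0.1], [0, 0, 0]], rot=[[0, 0, 0], [0, 0, 0]])

```text
time_s: 15.7
ee_pos: [0.4639, -0.2432, 0.0422]
orientation: [3.141, 0.002, 1.794]
force: [-4.0, 3.4, 10.9]
opening: 0.0125
finger_force: 90.9
```

Emit:
step_arm(slide=[[0, 0, 0], [0, 0, 0], [0, 0, 0], [0, 0, 0], [0, 0, 0], [0, 0, 0], [0, 0, 0], [0, 0, 0]], rot=[[0, 0, 0], [0, 0, 0], [0, 0, 0], [0, 0, 0], [0, 0, 0], [0, 0, 0], [0, 0, 0], [0, 0, 0]], claw=1)

```text
time_s: 16.5
ee_pos: [0.4638, -0.2434, 0.0412]
orientation: [3.141, 0.002, 1.794]
force: [-0.7, 0.5, -0.4]
opening: 0.0853
finger_force: 0.0
```

Emit:
step_arm(slide=[[0, 0, -1], [0, 0, -2], [0, 0, -3], [0, 0, -3], [0, 0, -3], [0, 0, -3], [0, 0, -3], [0, 0, -2], [0, 0, 0], [0, 0, 0]], rot=[[0, 0, 0], [0, 0, 0], [0, 0, 0], [0, 0, 0], [0, 0, 0], [0, 0, 0], [0, 0, 0], [0, 0, 0], [0, 0, 0], [0, 0, 0]])

```text
time_s: 17.5
ee_pos: [0.4635, -0.243, 0.2417]
orientation: [3.141, 0.002, 1.794]
force: [-0.9, 1.7, -1.2]
opening: 0.0854
finger_force: 0.0
```

```bash
python3 - <<'E'
from h import *
c=cap('wrist','w8');print(brass(c,.065)[0]);cap('scene','c8');print(env.get_obs()['force'])
E
```

```text
brass [ 311  150   16  122 1844] ((318.4999694824219, 210.49996948242188), (14.999998092651367, 120.99998474121094), 0.0)
[ 0.4639189  -0.24270798  0.065     ]
[-0.2665395   0.4667813  -0.13049118]
```

View pics/c8.png

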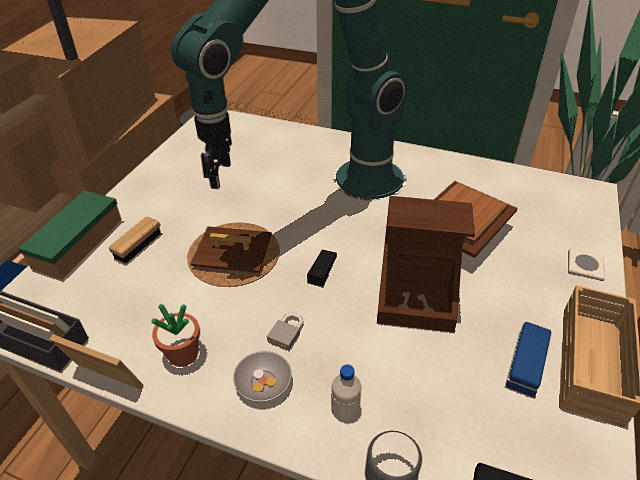

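The lid lies flat with its bar up in the middle of the mat, at about (233,252). The box is open with the keys visible at (415,300), and nothing else has moved. Handing in.

```bash
python3 -c "
from bench import order
print(order.sign_off())"
```

```text
the job is handed in; nothing more can be done
None
```

The lid lies level, bar upwards, on the cork mat, with its bar measured within about 1 mm of the mat's centre and the gripper clear of it; the other things look unmoved in the last picture, and I handed the job in at about 17.6 s of the 45 s allowed (no verdict was returned).

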